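# Prop open the climate console's flip cover and turn the knob to its stop

### The job

The heavy flip cover over the room-climate knob will not stay open by itself: use the wooden block to lift the cover by its orange tab, stand the block flat inside the blue fenced seat on the console (feel for it: the fence stands a little off to one side) so that the cover leans on it, and let go. Then turn the knob beneath clockwise until it meets its stop, and leave cover and block as they are. Be gentle throughout: do not press the block hard on the console or the cover, do not let the cover slam, do not wrench the knob once it meets its stop, and leave the other things on the desk alone.

Things in the scene. Friction and masses are not known exactly. Their poses are not given: they have to be found in the camera images.
- console: White control box, fixed to the desk in a different place each time. Origin on the desk surface; -x side faces the robot. Runs from x -75 to +120 mm, y -125 to +125 mm; flat top 80 mm above the desk. On top: seat on the +y side, knob on the -y side, cover over both. Block seated: far top edge 46 mm above, 10 mm before the hinge, cover at about 1.35 rad. Hinge posts: x +61, y +-118 mm, 122 mm high.
- seat (a point): Nominal centre of the seat's floor (console x -5, y +65, z 80 mm), axes as the console's. The seat: a blue fence, 6 mm high and thick, open inside 102.4 (x) by 34.4 mm (y): the block has 1.2 mm to spare per side, no lead-in; perched, it is 6 mm too high. The fence was slid sideways and stands up to 6 mm off this point along +-y, unreported (40 N to move it): see or feel where it is.
- cover_hinge (a point): Middle of the cover's hinge axis, which runs along the console's y (console x +55, y 0, z 114 mm); axes as the console's. The cover is a clear pane in a dark steel frame, 130 mm from hinge to front, 218 mm wide, 6 mm thick; its underside is one flat plane through the hinge axis.
- cover_tab (a point): Middle of the underside of the orange tab at the cover's front edge, in line with the seat (tab 70 mm wide, 6 mm thick, from 130 to 160 mm from the hinge). Turns with the cover. Shut, the whole tab sticks out over the desk in front of the console's face, its underside 114 mm above the desk.
- cover (a joint): Cover angle in rad: 0 shut (level), grows as it opens upward about the far hinge, ends at 1.55. About 0.3 kg, no spring or catch: falls shut when let go. With an edge under it at distance x in front of the hinge and z above it, its angle is atan2(z, x). About 2 N lift it at the tab.
- knob (a joint): Knob angle in rad, grows clockwise seen from above; travel 0 to 1.3, hard stop at 1.3. Starts between 0.1 and 0.4. Turning takes about 0.1 N m; it stays where it is left.
- knob_grip (a point): On the knob's axis (console x -30, y -65 mm), 20 mm above the console's top; turns with the knob, x along the grip bar: +0.65 rad about z from the console's x at joint value 0, -0.65 rad at the stop. The knob is an upright black bar 46 mm long, 14 mm thick, from 6 to 28 mm above the console's top, white line on the end nearer the robot.
- dial (a joint): Twist of the knob's rubber-mounted switch body (a dark disc, 40 mm wide, 3 mm high, under the knob), in rad, clockwise as the knob's: 0 at rest, springy, 4 N m per rad. It twists about 0.025 while the knob is turned and more when the knob is pushed against its stop; 0.15 (0.6 N m) would wrench it. The knob's joint is measured from it.
- prop: Wooden block with black rubber foot, 100 mm long (x), 32 mm wide (y), 80 mm high, about 0.3 kg, both ends alike, loose on the desk. Origin: centre of its underside. Hold it across its width, near its top and near its end towards the robot (about 32 mm from the middle): the propped cover leans up to 33 mm over the other end.
- mug: Bystander: white mug, 76 mm wide, 90 mm high, handle on its +y side. Origin: centre of its underside.
- tape: Bystander: yellow roll of tape lying flat, 84 mm across, 24 mm high, in front of the console on the knob's side. Origin: centre of its underside.
- cactus: Bystander: tiny cactus in a clay pot, 36 mm wide, 56 mm high, standing on the console's top behind the hinge. Origin: centre of its underside.
- tumbler: Bystander: clear plastic tumbler, 72 mm wide, 110 mm high. Origin: centre of its underside.
- tea_tin: Bystander: white tea tin with wooden cap, 68 mm wide, 130 mm high. Origin: centre of its underside.
- stapler: Bystander: red and black stapler, 150 x 36 x 43 mm. Origin: centre of its underside.
- tissues: Bystander: brown tissue box, 110 x 200 x 70 mm. Origin: centre of its underside.
Mind the look-alikes: they are no part of the job. There is more than one size of the prop; the job needs the middle-sized.

How it is judged:
On the way, in this order (a step that is already met when the one before it is completed fails the run):
1. the block stands flat in the seat with the cover leaning on it, and is let go (z of prop in the frame of seat below 0.0025 m and x of prop in the frame of seat between -0.004 and 0.004 m and y of prop in the frame of seat between -0.0085 and 0.0085 m and angle between prop's own z axis and vertical below 0.03 rad and value of joint cover above 1.25 rad and contact force between prop and cover above 0.1 N and contact force between the fingers and prop below 0.05 N), for 0.3 s.
2. the knob is turned clockwise to its stop (value of joint knob above 1.24 rad), for 0.1 s.
At the end, for the whole second after the job is handed in: The block rests inside the fence (under 2.5 mm above the seat's floor, within 4 mm in x and 8.5 mm in y of the nominal centre, upright within 0.03 rad), the cover leans on it, open by more than 1.25 rad, and the knob reads more than 1.24 rad (stop at 1.3) (z of prop in the frame of seat below 0.0025 m and x of prop in the frame of seat between -0.004 and 0.004 m and y of prop in the frame of seat between -0.0085 and 0.0085 m and angle between prop's own z axis and vertical below 0.03 rad and value of joint cover above 1.25 rad and contact force between prop and cover above 0.1 N and value of joint knob above 1.24 rad and linear speed of prop below 0.01 m/s); the robot touches nothing.
It fails at once if the block is pressed on the console with more than 40 N (contact force between prop and console above 40 N).
It fails at once if the block is pressed on the cover with more than 25 N (contact force between prop and cover above 25 N).
It fails at once if the cover slams (falls faster than 3 rad/s) (velocity of joint cover below -3 rad/s).
It fails at once if the knob is wrenched: its switch body is twisted by more than 0.15 rad (0.6 N m) (value of joint dial above 0.15 rad or value of joint dial below -0.15 rad).
It fails at once if a bystander (mug, tape, cactus, tumbler, tea tin, stapler, tissue box) is shifted by more than 20 mm (distance of any of mug, tape, cactus, tumbler, tea_tin, stapler, tissues from where it was at the start of the episode above 0.02 m).
It also fails if it takes over 72 s, if anything falls off the work surface, if the arm or the gripper's body presses on something with over 40 N, if the wrist force passes 120 N, or if a joint passes its speed limit or range.

### The arm

A 6-joint arm with a two-finger parallel gripper is mounted at the origin on the work surface. World frame = base frame: x ahead of the robot, y to its left, z up, the work surface at z = 0. Lengths are in m, angles in rad, forces in N, time in s.
With the tool pointing down it reaches from about 0.275 to 0.85 m from the base axis. Payload 19 kg.
Tool frame: the origin (TCP) lies on the front face of the gripper's body, between the roots of the fingers; the fingertips stand 73 mm ahead of it and the grasp point (between the pads) lies 54 mm ahead of it; z points along the fingers, y is the line along which they close (so a half turn about z gives the same grasp; the last joint's range is limited). The gripper opens to 85 mm and grips with 20 to 120 N. Pads are 22 mm wide; open, the fingers measure 114 mm over their backs; the gripper's body (76 mm by 85 mm) begins 54 mm behind the grasp point. The pads swing forward as they close: fully open they stand 13 mm farther back than shut.
Start: joints at [0.993, 0.15, 1.437, -0, 1.554, -0.134], TCP at [0.247, 0.519, 0.304] pointing down, gripper open.
Joint ranges: [-2.8, 2.8], [-0.68, 2.1], [0.12, 2.68], [-1.39, 4.53], [0.16, 2.79], [-2.81, 2.81]. Speed limits (rad/s): [1.89, 1.89, 2.22, 3.01, 3.01, 3.01].

### API

Orientations are given as a unit quaternion [w, x, y, z].
In Python, from workcell import r, optics gives the robot as it stands. Calls block until the motion is done:
- r.reach(position, orientation): joint-space move of the TCP to a pose.
- r.servo_line(position, frame=None, speed=0.15): straight line of the TCP; frame=None keeps the orientation; speed is the mean speed in m/s.
- r.movej(angles): joint-space move.
- r.set_gripper(opening, squeeze=None): opening from 0.0 (shut) to 1.0 (fully open); squeeze is the grip in N (None keeps the last); returns when the fingers have stopped.
- r.pause(seconds).
- r.inverse_kinematics(position, orientation): joint angles nearest the present ones, or None.
- r.get_obs(): the state.
- optics.grab_frame(name): name is "scene" or "top" or "wrist"; returns a dict with "img" (420x560x3 uint8, red, green, blue), "range_z" (420x560 float32, m along the optical axis (not along the pixel's ray), 0 where there is no reading), "fx", "fy", "cx", "cy" (pixels), "extrinsics" (4x4, takes a point from camera to world coordinates). Camera axes: x right, y down, z forward; pixel columns grow to the right and rows downward; lengths in m; the calibration is good to about 2 mm. A picture is of the moment at which its call begins.
A pose or a line that the arm cannot do raises r.Unreachable and nothing moves.
- r.hand_in(): hands the job in; it is judged then, once.
The state is a dict: "time_s": time; "joint_pos": joint angles; "joint_velocities": joint speeds; "joint_torque": joint torques, N m; "tcp_pos": TCP position; "tool_rot": TCP orientation; "force": force on the tool from outside, world axes, zero at the start; "wrist_torque": the same for the moment, N m; "width": opening from 0.0 (shut) to 1.0 (fully open); "gripper_force": force on a finger pad.
Only numpy, scipy, OpenCV 4.12 (cv2) and the standard library are available. Lean on these libraries where they do the work, as an engineer would, in place of code of your own. Each camera call takes 0.05 s, during which the arm holds its last target. There are 200 camera calls.

## Working session

There is one attempt and no reset: what is moved stays moved. The work goes in short steps, each a Python script; the robot and the scene stay as the last script left them, time stands still between calls to the robot, and variables do not carry over. Pictures are saved under pics/ and viewed, at most 10 in all, crops included, and the job is handed in when it is done.

```bash
mkdir -p pics; ls
python3 - <<'E'
from workcell import r, optics
import numpy as np, cv2, pickle
d={}
for n in ("scene","top"):
    f=optics.grab_frame(n); d[n]=f
    cv2.imwrite(f"pics/{n}0.png",f["img"][:,:,::-1])
    print(n,f["fx"],f["fy"],f["cx"],f["cy"],np.round(f["extrinsics"],3).tolist(),(f["range_z"]>0).mean())
pickle.dump(d,open("f0.pkl","wb"))
o=r.get_obs();print(o)
E
```

```text
pics
scene 473.2694880164081 473.2694880164081 276.70822534161493 212.0361631374688 [[-0.801, 0.459, -0.385, 1.042], [0.599, 0.619, -0.508, 0.636], [0.005, -0.638, -0.77, 1.099], [0.0, 0.0, 0.0, 1.0]] 0.9961054421768708
top 514.7455267631253 514.7455267631253 279.2682159771343 205.26355018626907 [[0.001, -0.981, 0.193, 0.22], [-1.0, -0.002, -0.002, -0.013], [0.003, -0.193, -0.981, 1.591], [0.0, 0.0, 0.0, 1.0]] 0.9959523809523809
{'time_s': 0.1, 'joint_pos': array([ 9.92990329e-01,  1.50938587e-01,  1.43796710e+00,  1.31024071e-05,
        1.55376734e+00, -1.33998393e-01]), 'joint_velocities': array([-1.92939834e-05, -1.26472195e-03, -1.66946943e-03, -9.60825375e-05,
       -2.22974106e-03, -4.88876062e-05]), 'joint_torque': array([ 5.34379418e-03, -7.14376402e+01, -5.71800256e+01, -1.19866304e-04,
        6.95327195e-03,  4.94796575e-05]), 'tcp_pos': array([0.24683271, 0.51917326, 0.30333423]), 'tool_rot': array([-1.94360652e-04,  2.20087223e-01,  9.75480047e-01, -5.04053207e-04]), 'force': array([ 0.43368746, -0.13645384, -0.06762463]), 'wrist_torque': array([-0.00949024, -0.04849061,  0.02532344]), 'gripper_force': 0.0, 'width': 0.9950500329749699}
```

View pics/scene0.png

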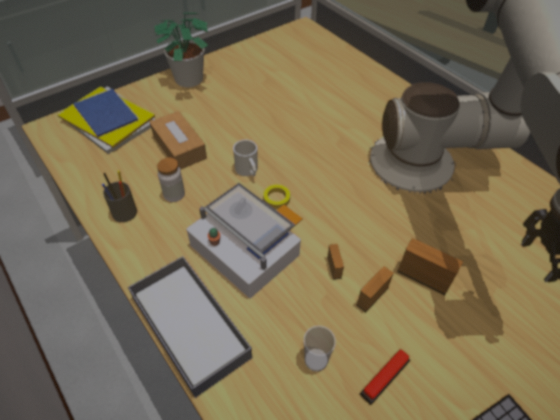

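View pics/top0.png

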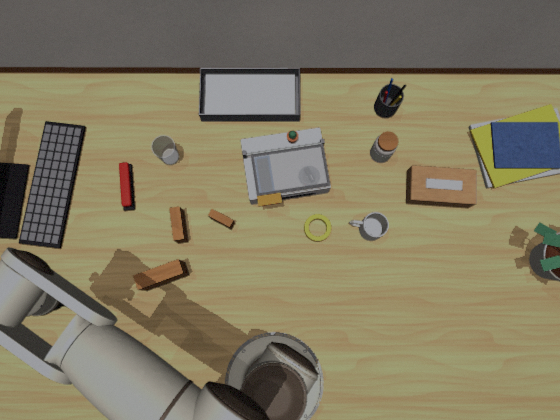

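The scene view shows the console at about (245,235) with its orange tab at (290,213). In the top view the console is at (288,165) and the tab at (270,200). Three wooden blocks show in the top view: large (160,275), middle (178,224) and small (220,218). The tape is at (318,228).

```bash
cat > h.py <<'E'
import numpy as np, cv2
def cloud(f):
    z=f["range_z"]; v,u=np.mgrid[:z.shape[0],:z.shape[1]]
    p=np.stack([(u-f["cx"])/f["fx"]*z,(v-f["cy"])/f["fy"]*z,z],-1)
    E=f["extrinsics"]; P=p@E[:3,:3].T+E[:3,3]
    P[z<=0]=np.nan
    return P, cv2.cvtColor(f["img"],cv2.COLOR_RGB2HSV)
def rect(P2):
    (c,s,a)=cv2.minAreaRect((P2*1000).astype(np.float32)); return np.round(c,1),np.round(s,1),round(a,2)
E
python3 - <<'E'
from h import *; import pickle
d=pickle.load(open("f0.pkl","rb"))
box={"large":(160,275,32),"mid":(178,224,24),"small":(220,218,16)}
P,H=cloud(d["top"])
for n,(u,v,w) in box.items():
    Q=P[v-w:v+w,u-w:u+w].reshape(-1,3); Q=Q[Q[:,2]>0.02]
    zt=np.percentile(Q[:,2],90); T=Q[abs(Q[:,2]-zt)<0.008]
    print(n,zt,rect(T[:,:2]),T.mean(0))
C=P[290:,:] 
allc=[];tab=[]
# console region
c0=P[165,288]; print("c0",c0)
for n in d:
    P,H=cloud(d[n])
    near=np.hypot(P[...,0]-c0[0],P[...,1]-c0[1])<0.2
    org=(H[...,0]>5)&(H[...,0]<22)&(H[...,1]>170)&(P[...,2]>0.09)&near
    print(n,"tab",org.sum(),np.median(P[org],0),rect(P[org][:,:2]))
    T=P[near&~org&(P[...,2]>0.070)&(P[...,2]<0.088)]
    print(n,"top",len(T),np.median(T[:,2]),rect(T[:,:2]))
    T=P[near&~org&(P[...,2]>0.105)&(P[...,2]<0.13)]
    print(n,"hi",len(T),rect(T[:,:2]))
    allc.append(T)
    blue=near&(H[...,0]>95)&(H[...,0]<130)&(H[...,1]>90)
    print("blue",blue.sum(), rect(P[blue][:,:2]) if blue.sum()>3 else "")
E
python3 -c "
import cv2
a=cv2.imread('pics/top0.png')[120:240,150:350];b=cv2.imread('pics/scene0.png')[175:295,180:380]
import numpy as np
cv2.imwrite('pics/crop0.png',cv2.resize(np.vstack([a,b]),None,fx=2.5,fy=2.5,interpolation=cv2.INTER_CUBIC))"
```

```text
large 0.11306193672242318 (array([310.1, 329.2]), array([ 44.3, 137. ]), 20.44) [0.30993768 0.32857388 0.1099691 ]
mid 0.08360776658825879 (array([461.7, 288.3]), array([99.4, 32.4]), 9.85) [0.46278493 0.28867913 0.08054376]
small 0.06561971349721504 (array([482.3, 159.6]), array([76.4, 24.5]), 61.96) [0.48202669 0.1596619  0.0622109 ]
c0 [ 0.6319181  -0.04302078  0.11389604]
scene tab 188 [0.52839139 0.01485387 0.11805554] (array([528.3,  13.7]), array([27. , 69.8]), 7.76)
scene top 2745 0.0782183433426129 (array([652.9, -30.6]), array([195.5, 252.3]), 9.38)
scene hi 3506 (array([637.7, -41.4]), array([196.8, 250.9]), 18.81)
blue 1 
top tab 0 [nan nan nan] (array([0., 0.]), array([0., 0.]), 0.0)
top top 1569 0.080216709544493 (array([648.4, -34.7]), array([198.3, 250. ]), 8.83)
top hi 3600 (array([631.8, -44. ]), array([199.3, 252.8]), 20.84)
blue 1
  return _methods._mean(a, axis=axis, dtype=dtype,
  ret = um.true_divide(
```

View pics/crop0.png

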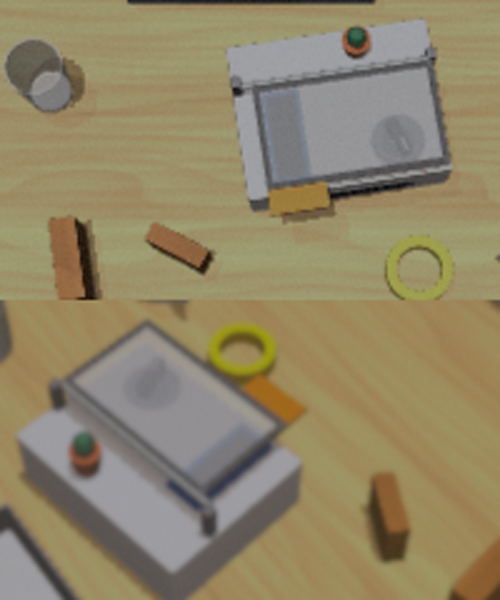

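```bash
cat >> h.py <<'E'
from scipy.spatial.transform import Rotation as Rn
def quat(a,tilt=0):
    """tool down, tool x at world yaw a; tilt>0: fingers point ahead by tilt towards +(tool x) ... about tool y"""
    M=np.array([[np.cos(a),np.sin(a),0],[np.sin(a),-np.cos(a),0],[0,0,-1]])
    q=(Rn.from_matrix(M)*Rn.from_euler('y',tilt)).as_quat(); return q[[3,0,1,2]]
def Rq(q): return Rn.from_quat(np.asarray(q)[[1,2,3,0]]).as_matrix()
E
python3 - <<'E'
from workcell import r, optics
from h import *; import pickle
f=optics.grab_frame("wrist"); o=r.get_obs()
R=Rq(o["tool_rot"]); E=f["extrinsics"]
print("cam in tool", R.T@(E[:3,3]-o["tcp_pos"]), np.round(R.T@E[:3,:3],2).tolist(), f["fx"])
for a in (0.16,0.16+np.pi):
    for p in ([0.55,-0.02,0.4],[0.43,0.283,0.35],[0.6,0.03,0.3],[.63,-.1,.2]):
        print(a,p,r.inverse_kinematics(p,quat(a)))
E
```

```text
cam in tool [ 7.07147122e-02  1.85788041e-05 -6.88837981e-02] [[-0.0, -0.96, -0.28], [1.0, 0.0, -0.0], [0.0, -0.28, 0.96]] 298.4639919522821
0.16 [0.55, -0.02, 0.4] [-1.76348650e-01  8.51599501e-02  1.31880327e+00 -4.44089210e-16
  1.73762944e+00  1.23444768e+00]
0.16 [0.43, 0.283, 0.35] [ 4.32324260e-01  1.25295351e-02  1.49397621e+00 -4.44089210e-16
  1.63508691e+00  1.84312059e+00]
0.16 [0.6, 0.03, 0.3] [-7.82327085e-02  2.05464732e-01  1.38086503e+00 -4.44089210e-16
  1.55526289e+00  1.33256362e+00]
0.16 [0.63, -0.1, 0.2] [-2.78107132e-01  3.31866241e-01  1.42614424e+00 -4.44089210e-16
  1.38358217e+00  1.13268919e+00]
3.3015926535897933 [0.55, -0.02, 0.4] [-1.76348650e-01  8.51599501e-02  1.31880327e+00 -4.44089210e-16
  1.73762944e+00 -1.90714498e+00]
3.3015926535897933 [0.43, 0.283, 0.35] [ 4.32324260e-01  1.25295351e-02  1.49397621e+00 -4.44089210e-16
  1.63508691e+00 -1.29847207e+00]
3.3015926535897933 [0.6, 0.03, 0.3] [-7.82327085e-02  2.05464732e-01  1.38086503e+00 -4.44089210e-16
  1.55526289e+00 -1.80902904e+00]
3.3015926535897933 [0.63, -0.1, 0.2] [-2.78107132e-01  3.31866241e-01  1.42614424e+00 -4.44089210e-16
  1.38358217e+00 -2.00890346e+00]
```

Run:
```python
from workcell import r, optics
from h import *; import pickle
th=0.159
d={}
for n,p in (("con",[0.69,-0.02,0.38]),("blk",[0.53,0.30,0.33])):
    r.reach(p,quat(th+np.pi)); r.pause(0.3)
    d[n]=optics.grab_frame("wrist")
    cv2.imwrite(f"pics/w_{n}.png",d[n]["img"][:,:,::-1])
pickle.dump(d,open("f1.pkl","wb")); print(r.get_obs()["time_s"])
P,H=cloud(d["blk"])
m=(abs(P[...,2]-.08)<.006)&(np.hypot(P[...,0]-.462,P[...,1]-.288)<.07)
print("mid",m.sum(),np.nanmedian(P[m],0),rect(P[m][:,:2]))
P,H=cloud(d["con"])
near=(np.hypot(P[...,0]-.64,P[...,1]+.03)<.2)
for lo,hi in((.072,.088),(.11,.125)):
    m=near&(P[...,2]>lo)&(P[...,2]<hi); print(m.sum(),np.median(P[m],0),rect(P[m][:,:2]))
```

```text
4.6917
mid 3078 [0.45977722 0.29116989 0.07898138] (array([462.9, 291.3]), array([99. , 31.6]), 10.02)
7981 [0.71105278 0.00935546 0.07894231] (array([650.2, -31.3]), array([193.5, 251.2]), 9.42)
29928 [ 0.60954014 -0.0367427   0.11826271] (array([632.2, -43.1]), array([204.4, 245.8]), 17.51)
```

View pics/w_con.png

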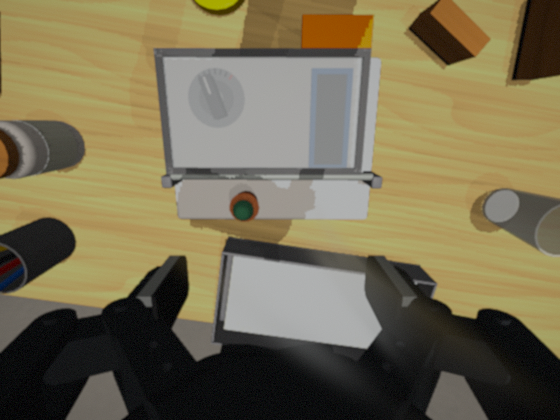

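View pics/w_blk.png

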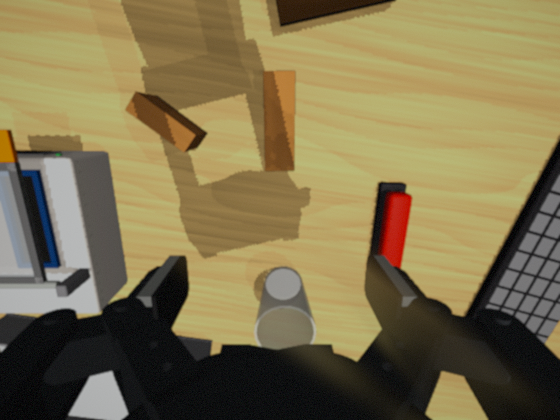

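The wrist view of the console shows the blue fence through the pane (columns 310–352, rows 68–166), the tab (302–372, 15–48) and the knob disc at (216,97). In the other view the middle block is upright at (280,120) and well clear. Next I measure the fence relative to the console edges.

```bash
cat >> h.py <<'E'
TH=0.163; CX,CY=0.6505,-0.032
c,s=np.cos(TH),np.sin(TH); RC=np.array([[c,-s],[s,c]])
O=np.array([CX,CY])-RC@[0.0225,0]      # console origin
def c2w(x,y,z): return np.r_[O+RC@[x,y],z]
def w2c(P): return (np.asarray(P)[...,:2]-O)@RC
def cast(f,uv,z):
    uv=np.atleast_2d(uv).astype(float); E=f["extrinsics"]
    d=np.c_[(uv[:,0]-f["cx"])/f["fx"],(uv[:,1]-f["cy"])/f["fy"],np.ones(len(uv))]@E[:3,:3].T
    return E[:3,3]+d*((z-E[2,3])/d[:,2])[:,None]
E
python3 - <<'E'
from h import *; import pickle
f=pickle.load(open("f1.pkl","rb"))["con"]; im=f["img"].astype(int)
B=(im[...,2]-im[...,0])
print("B-R cols", list(zip(range(304,360),np.median(B[80:155,304:360],0).astype(int))))
print("B-R rows", list(zip(range(58,176),np.median(B[58:176,322:342],1).astype(int))))
print("rear L",im[185:214:9,170:186].sum(-1)//3,"\nR",im[185:214:9,360:380].sum(-1)//3)
for nm,uv,z in (("fence L out",[311,117],.086),("fence R out",[352,117],.086),("rear L",[178,200],.08),("rear R",[368.5,200],.08)):
    print(nm,np.round(w2c(cast(f,uv,z))*1000,1))
k=f["img"][60:135,185:250]; g=cv2.cvtColor(k,cv2.COLOR_RGB2GRAY); 
cv2.imwrite("pics/knob.png",cv2.resize(f["img"][40:185,150:385,::-1],None,fx=3.4,fy=3.4,interpolation=cv2.INTER_CUBIC))
E
```

```text
B-R cols [(304, np.int64(-3)), (305, np.int64(-3)), (306, np.int64(-3)), (307, np.int64(-3)), (308, np.int64(-2)), (309, np.int64(1)), (310, np.int64(12)), (311, np.int64(20)), (312, np.int64(22)), (313, np.int64(22)), (314, np.int64(20)), (315, np.int64(13)), (316, np.int64(4)), (317, np.int64(1)), (318, np.int64(1)), (319, np.int64(1)), (320, np.int64(1)), (321, np.int64(1)), (322, np.int64(1)), (323, np.int64(1)), (324, np.int64(1)), (325, np.int64(1)), (326, np.int64(1)), (327, np.int64(1)), (328, np.int64(1)), (329, np.int64(1)), (330, np.int64(1)), (331, np.int64(1)), (332, np.int64(1)), (333, np.int64(1)), (334, np.int64(1)), (335, np.int64(1)), (336, np.int64(1)), (337, np.int64(1)), (338, np.int64(1)), (339, np.int64(1)), (340, np.int64(1)), (341, np.int64(1)), (342, np.int64(2)), (343, np.int64(4)), (344, np.int64(11)), (345, np.int64(18)), (346, np.int64(21)), (347, np.int64(21)), (348, np.int64(20)), (349, np.int64(14)), (350, np.int64(4)), (351, np.int64(0)), (352, np.int64(-1)), (353, np.int64(-1)), (354, np.int64(0)), (355, np.int64(1)), (356, np.int64(1)), (357, np.in
[... 2427 characters left out ...]
6 102 141 163 169 173 174 172 167 157 149 148 149]
 [145 145 144 143 142 151 168 169 156 149 149 150 150 149 151 150]
 [148 148 148 146 144 137 128 133 142 149 150 150 149 150 151 150]
 [145 147 147 146 148 146 142 135 136 144 148 150 149 149 149 149]] 
R [[176 175 174 172 173 172 165 150 122  82  55  68 101 120 125 124 123 123
  124 122]
 [175 176 176 176 175 176 177 175 165 145 142 144 144 146 143 144 145 144
  145 143]
 [175 175 176 175 175 176 176 166 150 146 147 148 148 148 149 147 149 148
  149 148]
 [175 176 176 175 176 175 169 155 147 146 146 148 148 151 149 151 150 150
  149 150]]
fence L out [[-10.5  46.4]]
fence R out [[-10.3  94.1]]
rear L [[  90.5 -120.2]]
rear R [[ 91.4 123.5]]
```

View pics/knob.png

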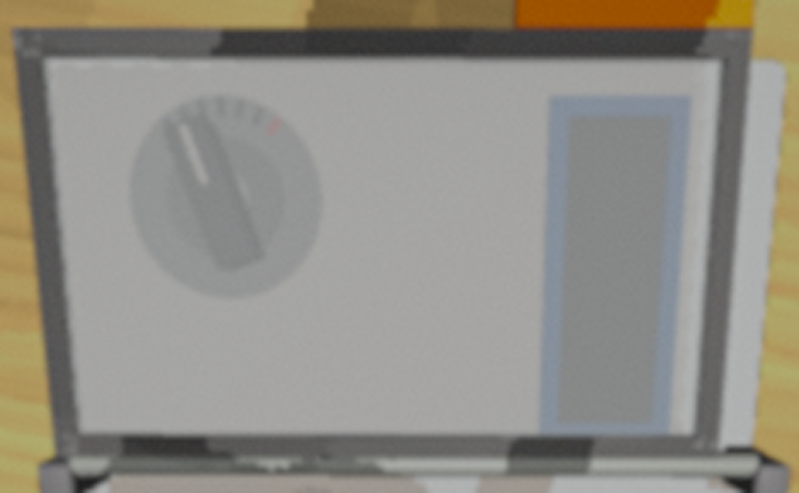

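Run:
```python
from h import *; import pickle
f=pickle.load(open("f1.pkl","rb"))["con"]
for nm,uv,z in (("fenLout -23.2",[309.8,117],.08),("fenLin -17.2",[315.3,117],.086),("fenRin 17.2",[343.8,117],.08),("fenRout 23.2",[349.3,117],.086),
 ("rear L y-125",[175.2,194],.08),("rear R y125",[368.7,194],.08),("front in x-56.2",[332,74.1],.08),("front out x-62.2",[332,67.8],.086),("back in x46.2",[330,163.9],.08),
 ("postL",[168,181],.122),("postR",[375,181],.122),("knob a",[205.3,72.9],.108),("knob b",[221.2,118.8],.108)):
    print(nm,np.round(w2c(cast(f,uv,z))*1000,1))
a,b=w2c(cast(f,[[205.3,72.9],[221.2,118.8]],.108)); d=b-a; print("bar yaw",np.arctan2(d[1],d[0]))
```

```text
fenLout -23.2 [[-10.6  45.6]]
fenLin -17.2 [[-10.5  51.4]]
fenRin 17.2 [[-10.4  85.9]]
fenRout 23.2 [[-10.3  91. ]]
rear L y-125 [[  82.6 -123. ]]
rear R y125 [[ 83.5 123.1]]
front in x-56.2 [[-57.4  69.7]]
front out x-62.2 [[-63.   68.3]]
back in x46.2 [[45.1 72.1]]
postL [[  57.5 -114.8]]
postR [[ 58.3 115.6]]
knob a [[-55.2 -68.6]]
knob b [[ -8.8 -54.5]]
bar yaw 0.29662146285498886
```

```bash
cat >> h.py <<'E'
def creep(r,dirn,maxd,thr,step=0.001,speed=0.03):
    """move along unit dirn in steps until |force change along dirn| > thr; returns distance, force"""
    dirn=np.asarray(dirn,float); o=r.get_obs(); p0=o["tcp_pos"].copy(); f0=o["force"].copy(); n=0; F=0
    while n*step<maxd:
        n+=1; r.servo_line((p0+dirn*min(n*step,maxd)).tolist(),speed=speed)
        F=-(r.get_obs()["force"]-f0)@dirn
        if F>thr: break
    return n*step,F
E
python3 - <<'E'
from workcell import r
from h import *
by=0.175; g=np.array([.4623-.033*np.cos(by),.290-.033*np.sin(by)])
q=quat(by+np.pi)
r.reach([*g,0.22],q); r.servo_line([*g,0.116],speed=0.12)
r.set_gripper(0.0,80); o=r.get_obs(); print(o["width"],o["gripper_force"],o["force"],o["time_s"])
r.servo_line([*g,0.25],speed=0.2)
q=quat(TH+np.pi); y=.0685
r.reach(c2w(-.205,y,.25),q)
r.servo_line(c2w(-.205,y,.136),speed=0.15)
o=r.get_obs(); print(o["width"],o["force"],o["tcp_pos"],o["time_s"])
r.servo_line(c2w(-.170,y,.136),speed=0.1); r.pause(.2)
ex=np.r_[RC[:,0],0]
print(creep(r,ex,.025,4)); o=r.get_obs(); print(o["force"],w2c(o["tcp_pos"]),o["time_s"])
E
```

```text
0.36357646384079 79.57223296165466 [-1.42015747 -1.02682898  4.84260544] 6.9
0.3645096715983652 [ 0.02861289  0.78332297 -2.30274602] [ 0.41531299 -0.00117461  0.13666116] 9.725
(0.011, np.float64(5.226621333055434))
[-5.66797303 -0.55847436 -2.38091294] [-0.15980088  0.06861737] 13.175
```

```bash
cat >> h.py <<'E'
def edge(X,Z,y): return c2w(-.0297-X,y,.150+Z)
E
python3 - <<'E'
from workcell import r, optics
from h import *
y=.0685
r.servo_line(edge(.145,-.014,y),speed=.08)
def go(X,Z,v):
    r.servo_line(edge(X,Z,y),speed=v); o=r.get_obs(); print(round(X,3),round(Z,3),np.round(o["force"],1),np.round(o["wrist_torque"],2),np.round(o["tcp_pos"]-edge(X,Z,y),4),round(o["time_s"],2))
go(.145,-.004,.05); go(.145,.006,.03)
for t in (.15,.3,.45,.6): go(.145*np.cos(t),.145*np.sin(t),.07)
for X in (.09,.06,.035,.02,.012): go(X,.080,.05)
go(.0105,.062,.04)
cv2.imwrite("pics/s2.png",cv2.resize(optics.grab_frame("scene")["img"][130:320,150:430,::-1],None,fx=2.8,fy=2.8))
E
```

```text
0.145 -0.004 [ 1.  -0.  -3.6] [-0.01  0.11  0.  ] [ 0.0003 -0.      0.0005] 13.87
0.145 0.006 [ 0.8  0.2 -4.9] [-0.04  0.15 -0.  ] [ 0.0001 -0.      0.0001] 14.35
0.143 0.022 [ 0.3 -0.8 -5.6] [-0.01  0.15 -0.  ] [ 0.0003 -0.      0.0005] 14.72
0.139 0.043 [-0.6  0.3 -5.1] [-0.1   0.21 -0.03] [ 0.0002 -0.      0.0003] 15.18
0.131 0.063 [-0.2 -0.3 -5.4] [-0.11  0.29 -0.01] [ 0.0002 -0.      0.0002] 15.64
0.12 0.082 [-1.1 -1.1 -4.3] [-0.06  0.25 -0.06] [0.0002 0.     0.0002] 16.1
0.09 0.08 [-0.6 -0.6 -5. ] [-0.06  0.3   0.03] [-0.0001  0.     -0.0002] 16.84
0.06 0.08 [-0.3  0.1 -4.4] [-0.06  0.29  0.06] [-0.0001  0.     -0.0002] 17.59
0.035 0.08 [-0.5 -0.5 -4.9] [-0.04  0.28 -0.  ] [-0.      0.0001 -0.0002] 18.24
0.02 0.08 [-0.3 -0.4 -3.6] [-0.07  0.2  -0.01] [ 0.0002  0.     -0.0002] 18.69
0.012 0.08 [-0.3  0.  -4.1] [-0.04  0.14 -0.01] [ 0.0002  0.0001 -0.0001] 19.0
0.011 0.062 [-0.   0.3 -3.6] [0.   0.14 0.01] [-0.     -0.     -0.0001] 19.6
```

View pics/s2.png

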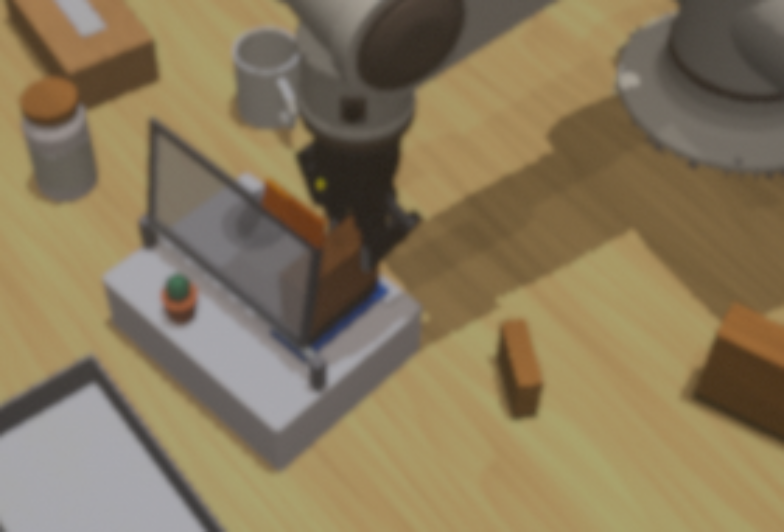

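The cover now leans on the held block above the blue fence, and nothing else has been disturbed. Next comes the force-guarded insertion.

Run:
```python
from workcell import r, optics
from h import *
cands=[(0,0),(0,1.2),(0,-1.2),(1,0),(-1,0),(0,2.4),(0,-2.4),(1,1.2),(1,-1.2),(-1,1.2),(-1,-1.2)]
for dx,dy in cands:
    X,y=.010-dx/1000,.0685+dy/1000
    r.servo_line(edge(X,.056,y),speed=.05); r.pause(.1)
    d,F=creep(r,[0,0,-1],.0105,6,speed=.04)
    o=r.get_obs(); Z=o["tcp_pos"][2]-.150
    print(dx,dy,d,round(F,1),"Z",round(Z*1000,2),np.round(o["force"],1),np.round(o["wrist_torque"],2),round(o["time_s"],2))
    if Z<.049: break
```

```text
0 0 0.01 9.4 Z 46.43 [-4.3  0.2  5.6] [-0.05  0.7   0.01] 22.52
```

Run:
```python
from workcell import r, optics
from h import *
r.set_gripper(0.7); r.pause(.2); o=r.get_obs(); p=o["tcp_pos"]; print(o["force"],o["time_s"])
ex=np.r_[RC[:,0],0]
r.servo_line(p-.01*ex+[0,0,.07],speed=.12)
r.servo_line(p-.06*ex+[0,0,.13],speed=.2)
r.reach(c2w(-.11,-.065,.36),quat(TH+np.pi)); r.pause(.2)
f=optics.grab_frame("scene"); w=optics.grab_frame("wrist"); t=optics.grab_frame("top")
cv2.imwrite("pics/s3.png",np.hstack([cv2.resize(f["img"][150:290,170:330,::-1],None,fx=2.5,fy=2.5),cv2.resize(t["img"][105:225,220:360,::-1],(400,350))]))
import pickle; pickle.dump((f,w,t),open("f3.pkl","wb"))
P,H=cloud(f)
for P,H in (cloud(f),cloud(t)):
    xy=w2c(P)
    m=(P[...,2]>.14)&(P[...,2]<.175)&(xy[...,0]>-.07)&(xy[...,0]<.03)&(abs(xy[...,1]-.068)<.025)
    print(m.sum(),np.median(P[m][:,2]) if m.any() else "", rect(xy[m]) if m.sum()>3 else "")
print(r.get_obs()["time_s"])
```

```text
[-0.60253258 -0.47320446 -1.32132992] 23.1083
315 0.15707357869474914 (array([-12.7,  69.6]), array([82.8, 35.3]), 1.32)
344 0.1600925234926156 (array([-13.9,  66.3]), array([87.6, 31.6]), 0.33)
25.35
```

View pics/s3.png

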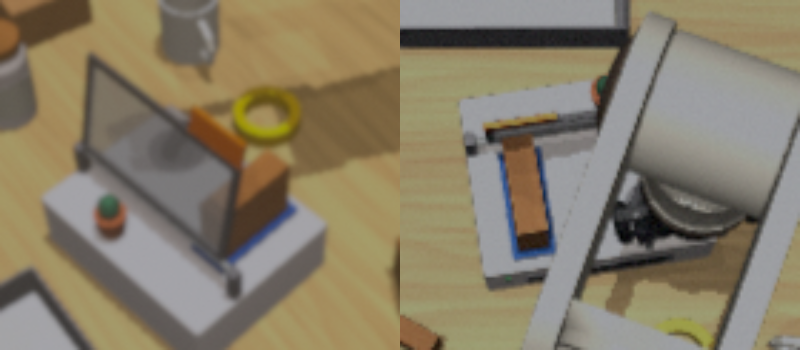

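The block is down inside the fence, the cover leans on it, and the cactus and tape have not moved. Now the knob.

```bash
cat >> h.py <<'E'
def knob(yaw,back=0,t=-.3,z=.108):
    q=quat(TH+np.pi+yaw,t); zt=Rq(q)[:,2]
    return c2w(-.031,-.065,z)-(.054+back)*zt, q
E
python3 - <<'E'
from workcell import r, optics
from h import *
y0=.297
for yy in (y0,-.3,-.75): print(np.round(r.inverse_kinematics(*knob(yy)),2))
r.set_gripper(0.6); r.reach(*knob(y0,.09)); p,q=knob(y0); r.servo_line(p,q,speed=.08)
o=r.get_obs(); print(o["force"],o["wrist_torque"],o["time_s"])
r.set_gripper(0.0,25); r.pause(.1); o=r.get_obs(); t0=o["wrist_torque"].copy(); f0=o["force"].copy()
print("grip",o["width"],f0,t0,o["time_s"])
yaw=y0
while yaw>-.80:
    yaw-=.04; p,q=knob(yaw); r.servo_line(p,q,speed=.004); o=r.get_obs()
    F=o["force"]-f0; M=o["wrist_torque"]-t0; lev=(c2w(-.031,-.065,.1)-o["tcp_pos"])
    Tz=(M-np.cross(lev,F))[2]
    print(round(yaw,3),round(Tz,3),round(M[2],3),np.round(F,1),round(o["time_s"],2))
    if max(abs(Tz),abs(M[2]))>.33: break
E
```

```text
[-0.41  0.2   1.71  0.26  1.05 -2.55]
[-0.32  0.16  1.76  0.07  0.93 -1.79]
[-0.25  0.18  1.73 -0.12  0.95 -1.17]
[-0.22467912 -0.12958774 -0.08823658] [-0.0149805   0.18215608  0.02366677] 27.4417
grip 0.15782619891514826 [-3.45572926  5.41698308  6.33977513] [0.95030993 0.50266667 0.38657468] 27.9583
0.257 -0.047 -0.039 [-0.7  0.3 -1.1] 28.27
0.217 -0.052 -0.059 [ 0.6 -0.2 -0.9] 28.57
0.177 -0.006 -0.008 [-0.6 -0.3  0.6] 28.88
0.137 -0.033 -0.047 [-0.9 -1.2 -0.2] 29.19
0.097 -0.021 -0.05 [-0.2 -1.9 -0.6] 29.5
0.057 -0.041 -0.046 [-0.9 -0.5  0.1] 29.81
0.017 -0.108 -0.118 [-0.  -0.6  0.1] 30.12
-0.023 -0.062 -0.106 [-0.5 -2.8 -0.3] 30.43
-0.063 -0.112 -0.146 [-0.4 -2.2 -0.8] 30.73
-0.103 -0.075 -0.114 [ 0.2 -2.5 -0.3] 31.04
-0.143 -0.131 -0.156 [-1.1 -1.6 -1. ] 31.35
-0.183 -0.113 -0.16 [-0.7 -2.9  0.5] 31.66
-0.223 -0.166 -0.204 [-0.4 -2.3 -0.7] 31.97
-0.263 -0.144 -0.192 [-0.8 -2.9 -0.4] 32.27
-0.303 -0.199 -0.259 [-1.3 -3.6  0.5] 32.58
-0.343 -0.205 -0.263 [-0.3 -3.6 -0.7] 32.89
-0.383 -0.197 -0.254 [-1.3 -3.3 -0.2] 33.2
-0.423 -0.234 -0.306 [-1.6 -4.2 -0. ] 33.51
-0.463 -0.302 -0.379 [-1.6 -4.5 -0.2] 33.82
```

Run:
```python
from workcell import r, optics
from h import *
def T():
    o=r.get_obs(); return -o["wrist_torque"]@Rq(o["tool_rot"])[:,2],o
print("now",T()[0])
yaw=-.463
while yaw>-.78:
    yaw-=.025; p,q=knob(yaw); r.servo_line(p,q,speed=.004); t,o=T()
    print(round(yaw,3),round(t,3),np.round(o["force"],1),np.round(o["wrist_torque"],2),round(o["time_s"],2))
    if t>.27: break
```

```text
now 0.052635483488407485
-0.488 0.132 [-5.4  1.2  6.9] [0.07 0.77 0.08] 34.07
-0.513 0.128 [-4.8  1.5  6.1] [0.05 0.75 0.07] 34.32
-0.538 0.097 [-6.2  0.9  5.9] [0.06 0.77 0.03] 34.57
-0.563 0.102 [-5.6  0.8  6.8] [0.04 0.83 0.02] 34.82
-0.588 0.101 [-5.6  0.7  6.4] [0.03 0.81 0.01] 35.07
-0.613 0.093 [-5.7  0.7  6.8] [ 0.01  0.8  -0.01] 35.32
-0.638 0.192 [-6.2 -0.5  6.7] [-0.08  0.85  0.06] 35.57
-0.663 0.161 [-5.8  0.6  6.2] [-0.05  0.89  0.02] 35.82
-0.688 0.16 [-5.9  0.1  6.3] [-0.05  0.92  0.01] 36.07
-0.713 0.204 [-6.6 -0.2  7.5] [-0.06  0.95  0.04] 36.32
-0.738 0.303 [-5.8  0.1  7.6] [-0.12  0.95  0.13] 36.57
```

Run:
```python
from workcell import r, optics
from h import *; import pickle
yaw=-.70; p,q=knob(yaw); r.servo_line(p,q,speed=.004)
r.set_gripper(0.6); r.pause(.1); print(r.get_obs()["force"])
p,q=knob(yaw,.10); r.servo_line(p,q,speed=.12)
r.reach(c2w(-.11,-.065,.36),quat(TH+np.pi)); 
r.reach(c2w(.03,-.13,.46),quat(TH+np.pi)); r.pause(.3)
w=optics.grab_frame("wrist"); f=optics.grab_frame("scene")
cv2.imwrite("pics/w4.png",np.hstack([cv2.resize(w["img"][:,:,::-1],(480,360)),cv2.resize(f["img"][160:280,180:286,::-1],(318,360))]))
pickle.dump(w,open("f4.pkl","wb")); print(r.get_obs()["time_s"])
```

```text
[-0.70339195  0.61936918  0.71202248]
40.5417
```

View pics/w4.png

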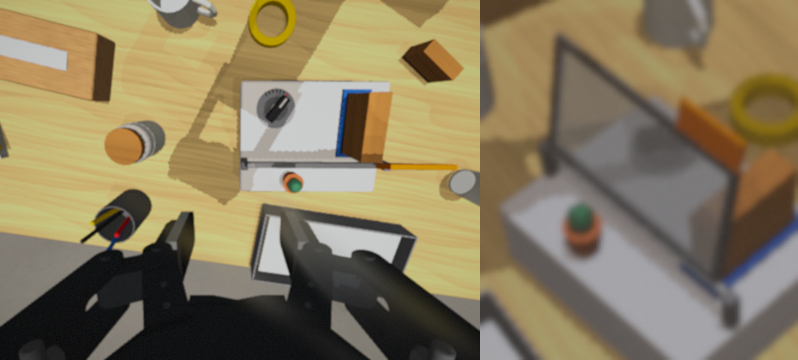

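Block, cover and bystanders are all in place, and the knob at (277,105) now points the other way. I'll measure its angle.

```bash
python3 - <<'E'
from h import *; import pickle
w=pickle.load(open("f4.pkl","rb")); g=cv2.cvtColor(w["img"],cv2.COLOR_RGB2GRAY)
roi=np.zeros_like(g); cv2.circle(roi,(323,123),19,255,-1)
for th in (35,45,55,65):
    m=((g<th)&(roi>0)).astype(np.uint8); n,l,s,_=cv2.connectedComponentsWithStats(m)
    k=1+s[1:,4].argmax(); v,u=np.nonzero(l==k)
    xy=w2c(cast(w,np.c_[u,v],.108)); c=xy.mean(0); e,V=np.linalg.eigh(np.cov((xy-c).T)); d=V[:,1]*np.sign(V[0,1])
    print(th,len(u),c,np.arctan2(d[1],d[0]),rect(xy))
gm=w["img"].min(-1); m=(gm>150)&(roi>0)
E
python3 -c "
import pickle,cv2;w=pickle.load(open('f4.pkl','rb'));cv2.imwrite('pics/k4.png',cv2.resize(w['img'][90:160,280:370,::-1],None,fx=7,fy=7,interpolation=cv2.INTER_CUBIC))"
```

```text
35 166 [-0.03011695 -0.0691332 ] -0.5174519384673052 (array([-32.6, -66. ]), array([13.7, 41.8]), 53.55)
45 261 [-0.0302802  -0.06826312] -0.6304629657919127 (array([-32.7, -65.9]), array([14.9, 43. ]), 51.65)
55 297 [-0.03084523 -0.06779461] -0.6263333096379348 (array([-32.9, -66. ]), array([16.4, 43.2]), 52.77)
65 347 [-0.03160966 -0.0672962 ] -0.6376007737413106 (array([-33.4, -66.1]), array([19.2, 43.8]), 54.09)
```

View pics/k4.png

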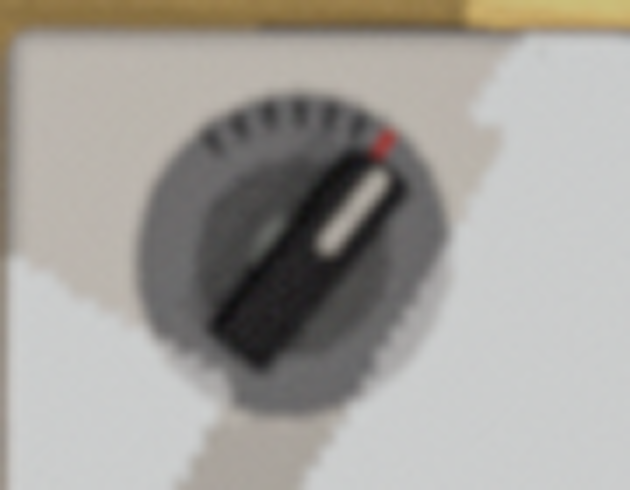

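The white line on the knob points at the red end mark. Its bar sits at about -0.64 rad, and the torque rise also showed the stop, so I hand in.

```bash
python3 -c "
from workcell import r
print(r.hand_in(), r.get_obs()['time_s'])"
```

```text
the job is handed in; nothing more can be done
the job is handed in; nothing more can be done
```

The job is handed in: the block stands in the fenced seat with the cover leaning on it, the knob is at its stop as far as camera and torque show, and no bystander visibly moved; I have not seen the verdict.

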